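# Set the bag-length stop in its notch and lock it

### The arm

A 6-joint arm with a two-finger parallel gripper is mounted at the origin on the work surface; the furniture and walls round the work are solid. World frame = base frame: x ahead of the robot, y to its left, z up, the work surface at z = 0. Lengths are in mm, angles in rad, forces in N, time in s.
With the tool pointing down it reaches from about 350 to 1000 mm from the base axis. Payload 7.1 kg.
Tool frame: the origin (TCP) lies midway between the tips of the shut fingers; the grasp point (between the pads) lies 19 mm behind it; z points along the fingers, y is the line along which they close (so a half turn about z gives the same grasp; the last joint's range is limited). The gripper opens to 85 mm and grips with 20 to 120 N. Pads are 22 mm wide; open, the fingers measure 114 mm over their backs; the gripper's body (76 mm by 85 mm) begins 54 mm behind the grasp point. The pads swing forward as they close: fully open they stand 13 mm farther back than shut.
Start: joints at [1.238, 0.423, 1.63, -0, 1.089, -0.019], TCP at [192.89, 594.473, 231.319] pointing down, gripper open.
Joint ranges: [-3, 3], [-0.9, 2.11], [0.09, 2.58], [-1.31, 4.45], [0.11, 2.69], [-2.54, 2.54]. Speed limits (rad/s): [2.39, 2.39, 3.01, 3.14, 3.14, 3.14].

### API

Orientations are given as [roll, pitch, yaw] about the fixed x, y, z axes, in that order (R = Rz(yaw) Ry(pitch) Rx(roll)).
In Python, from station import * gives the robot as it stands.
- The arm moves only by the tool carry_out, never from a script. Its argument "deltas" is one flat list of numbers, 6 for each row, row after row: the shift along the tool's x, y, z in mm, then the turn, a rotation vector about the tool's x, y, z in degrees. In form: [tx, ty, tz, ax, ay, az, tx, ty, tz, ax, ay, az, ...]. A call has 1 to 5 rows; each row shifts and turns the commanded pose from where the row before left it, along the tool's axes as they then stand; what a row does not reach is not made up. A row lasts 1/12 s, in which the tool goes at most 41.7 mm and 7.16 degrees, less where a joint would pass 70% of its speed; a pose out of reach is approached as far as the arm can. A call with a gripper value outside its range is refused whole. "hand" is the closure, from 0 (fully open) to 1 (shut), set as the call begins (left out, the last holds). The fingers move at their own pace and stop on an object; the grip force is fixed at half the most. Time passes only in rows, so rows that do not move let the fingers close. It gives the time, the measured TCP pose, the force, the opening and the grip force at its end, in the units of the state.
- read_state(): the state, without advancing time (a new reading comes with each control period).
- capture(name): name is "scene" or "top" or "wrist"; returns the picture (400x640x3 uint8, red, green, blue); there is no depth.
- calibration(name): a dict with "camera_matrix" (3x3 intrinsics, pixels), "origin" and "rotation" of the camera in the world. Camera axes: x right, y down, z forward; pixel columns grow to the right and rows downward; lengths in mm; the calibration is good to about 2 mm. The wrist camera is an equidistant fisheye: a pixel r from the principal point sees the ray r / f radians off the axis. A picture is of the moment at which its call begins: read the wrist's pose just before it. calibration takes no time and is no camera call; for the wrist camera it gives the pose at the moment of the call.
- sign_off(): hands the job in; it is judged then, once.
The state is a dict: "t": time; "joint_pos": joint angles; "joint_vel": joint speeds; "joint_efforts": joint torques, N m; "eef_pos": TCP position; "eef_rot": TCP orientation; "contact_force": force on the tool from outside, world axes, zero at the start; "ft_torque": the same for the moment, N m; "finger_gap": opening from 0.0 (shut) to 1.0 (fully open); "finger_force": force on a finger pad.
Only numpy, scipy, OpenCV 4.12 (cv2) and the standard library are available. Lean on these libraries where they do the work, as an engineer would, in place of code of your own. Each camera call takes 0.05 s, during which the arm holds its last target. There are 200 camera calls.

### The job

Set the bag-length gauge: with a fingertip against its broad blue plate, push the sliding stop along its rail until its sprung pin clicks into the notch at the red tab, without gripping the plate and without running past the notch. Then press the red lock lever on the stop down flat and take the hand away. Leave the loose things round the gauge (silica packet, date stamp, label roll, spice jar) where they stand.

Things in the scene. Friction and masses are not known exactly. Their poses are not given: they have to be found in the camera images.
- gauge: The gauge, fixed to the table: grey board 130 x 380 x 8 mm with an aluminium guide rail along its middle and black end blocks (28 mm high) at both ends. Origin: centre of its underside, on the table. Its y axis runs along the rail, in the direction in which the stop is to be pushed; x across it, away from the robot; z up.
- notch_strip: Steel strip 12 mm wide, 14 mm high, fixed on the board beside the rail on the robot's side (its top is 22 mm above the table). It has one notch 12 mm wide, marked by a red tab 22 x 8 x 10 mm that sticks out toward the robot. Origin: under the middle of the notch, on the board's top (8 mm above the table); axes as the gauge's. Its place along the rail differs from time to time.
- stop_push (a point): Centre of the blue plate's front face, on the rail's centre line, 53 mm above the table. The plate stands upright, 120 mm wide across the rail, 8 mm thick along it, from 28 to 78 mm above the table; fingers must not press on its front and back at once (a pinch). Push here in the gauge's +y.
- stop_pin_axis (a point): Point on the axis of the stop's sprung pin (moves with the stop, does not drop with the pin). It is seated when it lies over the notch strip's origin along the rail. The push face lies 41 mm behind it (gauge -y), 34 mm to the gauge's +x. The pin's brass head (15 mm across) stands up to 62 mm above the table.
- stop (a joint): Travel of the stop along the rail, m, 0 to 0.21, growing along the gauge's +y. Sliding takes about 2 to 4 N. Over the notch the push falls to nothing for some 4 to 8 mm as the pin snaps the stop forward into place; then the seated stop resists, the push rising over 2 to 3 mm of travel to about 12 to 15 N before the stop would jump out ahead. Pushed off centre by less than that, it springs back when let go.
- stop_pin (a joint): How far the pin has dropped, m: about 0 to 0.001 on the strip, about 0.004 in the notch. Its spring presses it down with about 17 N.
- lock (a joint): Angle by which the lock lever has been pressed down, rad: near 0 raised (0.6 rad above level), 0.6 flat. It stays where it is left; pressing takes about 2 N at the tip.
- lock_tip (a point): Top of the red paddle (30 x 26 x 9 mm) of the lock lever, on the stop, 78 mm from the lever's hinge. The lever points from its hinge to the gauge's -x (toward the robot). The hinge's axis is parallel to the rail, 20 mm to the gauge's +x of the rail's centre line, 56 mm above the table; flat, this point is 61 mm above the table and 58 mm to the gauge's -x of the rail's centre line. It lies 70 mm ahead of the blue plate's back (gauge +y).
- silica_1: Small white silica packet 36 x 50 x 9 mm, loose on the table on the robot's side of the gauge. Origin: centre of its underside.
- date_stamp: Black date stamp with brown knob, 24 x 42 x 64 mm, standing loose behind the gauge. Origin: centre of its underside.
- label_roll: Roll of white labels 78 x 81 x 26 mm, lying loose to the left of the gauge. Origin: centre of its underside.
- spice_jar_1: Spice jar with red cap, 45 x 45 x 106 mm, standing loose to the right. Origin: centre of its underside.

How it is judged:
By the outcome, as a careful person would: the job done as asked, in the order asked, and still so for the second after the job is handed in, with the robot touching nothing.
It also fails if it takes over 43 s, if anything falls off the work surface, if the arm or the gripper's body presses on something with over 40 N, if the wrist force passes 120 N, or if a joint passes its speed limit or range.

## Working session

There is one attempt and no reset: what is moved stays moved. The work goes in short steps, Python scripts to look and compute and a tool call to move; the robot and the scene stay as the last step left them, time stands still between calls to the robot, and variables do not carry over. Pictures are saved under pics/ and viewed, at most 10 in all, crops included, and the job is handed in when it is done.

Besides the shell and the picture viewer there is one more tool, called after "Call:" by a JSON object that holds its "name" and its "arguments". carry_out: Moves the arm, as the interface text tells. Its arguments: {"type":"object","properties":{"deltas":{"type":"array"},"hand":{"type":"number"}},"required":["deltas"]}

```bash
mkdir -p pics; python3 - <<'E'
from station import *
import cv2,json
s=read_state();print({k:s[k] for k in('t','eef_pos','eef_rot','contact_force','finger_gap')})
for n in('top','scene'):
    c=calibration(n);print(n,c)
    cv2.imwrite(f'pics/{n}0.png',capture(n)[:,:,::-1])
E
```

```text
{'t': 0.0, 'eef_pos': array([192.7239553 , 593.94259948, 230.51585747]), 'eef_rot': array([-3.13997708e+00, -1.09164842e-05,  2.82778859e+00]), 'contact_force': array([ 0.24768703,  0.59210988, -0.14821665]), 'finger_gap': 0.9987058376002816}
top {'camera_matrix': array([[458.1574608 ,   0.        , 319.27017575],
       [  0.        , 458.1574608 , 192.34690924],
       [  0.        ,   0.        ,   1.        ]]), 'origin': array([ 305.40414289,  -14.02090985, 1287.73851423]), 'rotation': array([-2.94399857e+00, -7.90801542e-04, -1.54825716e+00])}
scene {'camera_matrix': array([[508.88831078,   0.        , 317.8769085 ],
       [  0.        , 508.88831078, 201.04399847],
       [  0.        ,   0.        ,   1.        ]]), 'origin': array([-494.87048595, -649.95927403,  968.72915321]), 'rotation': array([-2.17829539,  0.01470878, -1.02363401])}
```

View pics/top0.png

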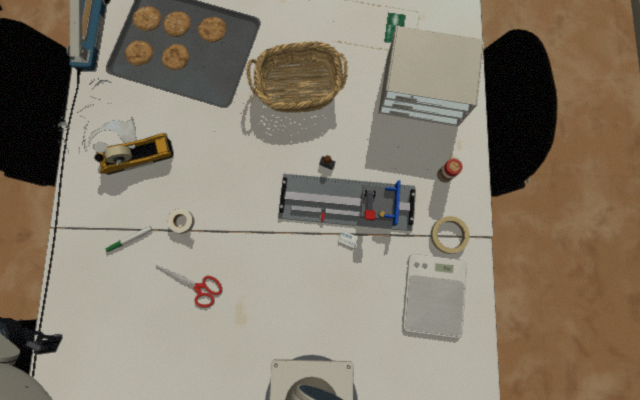

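View pics/scene0.png

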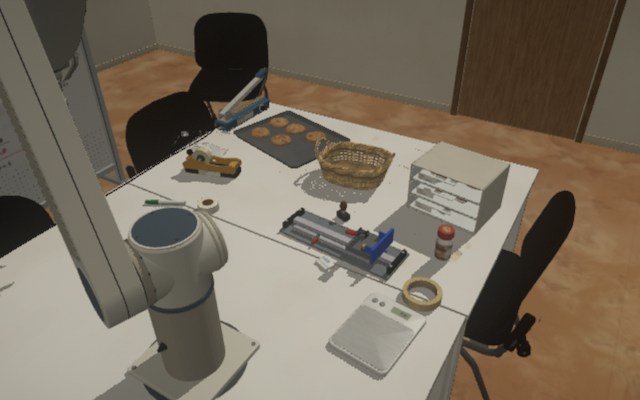

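The top view shows the gauge at about columns 280–415, rows 175–230. The blue plate is at column 398 on the right, the red notch tab at (323,216), and the lever paddle at (370,215). The +y push runs left in the picture. I'll zoom in and measure.

```bash
cat > h.py <<'E'
from station import *
import cv2,numpy as np
from scipy.spatial.transform import Rotation as R
def ray(n,uv,c=None):
    c=c or calibration(n);K=c['camera_matrix'];uv=np.array(uv,float)
    d=np.linalg.inv(K)@[uv[0],uv[1],1]
    return np.array(c['origin']),R.from_euler('xyz',c['rotation']).as_matrix()@d
def plane(n,uv,z):
    o,d=ray(n,uv);return (o+d*(z-o[2])/d[2]).round(1)
def blobs(im,lo,hi,mn=8):
    h=cv2.cvtColor(im,cv2.COLOR_RGB2HSV);m=cv2.inRange(h,np.array(lo),np.array(hi))
    k,_,st,ce=cv2.connectedComponentsWithStats(m)
    return m,[(st[i].tolist(),ce[i].round(1).tolist()) for i in range(1,k) if st[i][4]>=mn]
E
python3 - <<'E'
from h import *
im=cv2.imread('pics/top0.png');cv2.imwrite('pics/crop1.png',cv2.resize(im[160:260,265:425],None,fx=5,fy=5,interpolation=cv2.INTER_CUBIC))
rgb=im[:,:,::-1].copy();rgb[:160]=0;rgb[260:]=0;rgb[:,:265]=0;rgb[:,425:]=0
for nm,lo,hi in(('blue',(105,120,50),(130,255,255)),('red',(0,150,90),(8,255,255)),('red2',(172,150,90),(180,255,255))):
    print(nm,blobs(rgb,lo,hi,4)[1])
s=cv2.imread('pics/scene0.png')[:,:,::-1].copy();s[:195]=0;s[290:]=0;s[:,:270]=0;s[:,420:]=0
for nm,lo,hi in(('blue',(105,120,50),(130,255,255)),('red',(0,150,90),(8,255,255))):
    print('scene',nm,blobs(s,lo,hi,4)[1])
E
```

```text
blue [([385, 181, 15, 45, 265], [394.7, 202.6])]
red [([365, 210, 10, 10, 93], [369.4, 214.5]), ([321, 213, 4, 8, 18], [322.6, 216.1])]
red2 []
scene blue [([365, 229, 29, 35, 356], [380.0, 244.6])]
scene red [([346, 230, 11, 5, 29], [350.7, 232.1]), ([312, 238, 5, 4, 11], [314.3, 239.6])]
```

View pics/crop1.png

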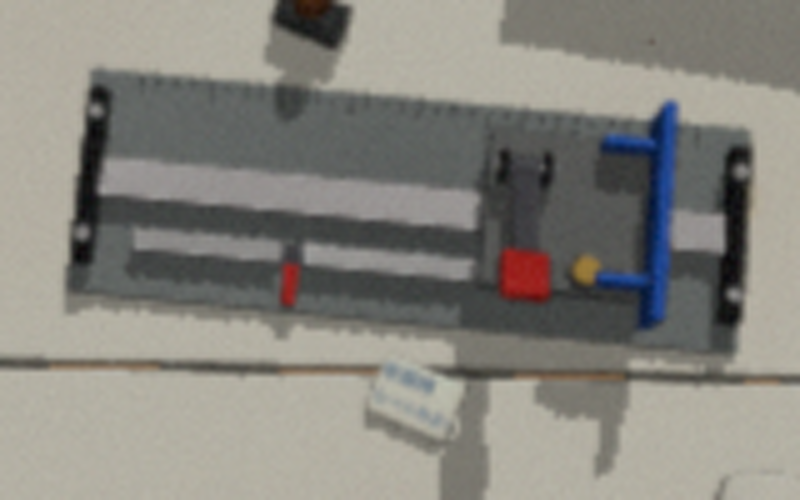

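The crop shows:
- Board corners at (92,70), (750,130), (735,353) and (65,308).
- Plate top edge from (670,103) to (651,326).
- Brass pin at (586,270), and red tab at (290,283).
- The silica packet sits in front at (413,400).

```bash
python3 - <<'E'
from h import *
f=lambda u,v:(265+(u+.5)/5-.5,160+(v+.5)/5-.5)
c=[plane('top',f(*p),8) for p in((92,70),(750,130),(735,353),(65,308))]
print(c); O=np.mean(c,0)
ax=(c[0]+c[3]-c[1]-c[2])/2; print('len',np.linalg.norm(ax),'wid',np.linalg.norm((c[0]+c[1]-c[2]-c[3])/2))
y=ax/np.linalg.norm(ax);x=np.array([y[1],-y[0],0]);print('O',O,'yaw',np.degrees(np.arctan2(-y[0],y[1])))
g=lambda p:((p-O)@x,(p-O)@y)
for n,p,z in(('tab',(290,283),18),('notch',(291,252),15),('pin',(586,270),62),('plT1',(670,103),78),('plT2',(651,326),78),('blkL1',(97,100),36),('blkL2',(82,250),36),('blkR1',(740,160),36),('blkR2',(731,312),36),('paddle',(525,274),90),('silica',(413,400),9),('stamp',(312,20),40),('rail1',(290,190),20),('rail0',(120,177),20),('rail2',(460,209),20),('rail3',(697,231),20)):
    q=plane('top',f(*p),z);print(n,q,np.round(g(q),1))
# two-view checks on the paddle & plate
def tri(a,b):
    (o1,d1),(o2,d2)=ray('top',a),ray('scene',b);d1/=np.linalg.norm(d1);d2/=np.linalg.norm(d2)
    t=np.linalg.lstsq(np.c_[d1,-d2],o2-o1,rcond=None)[0];p,q=o1+t[0]*d1,o2+t[1]*d2;return ((p+q)/2).round(1),np.linalg.norm(p-q).round(1)
for n,a,b in(('paddle',(369.4,214.5),(350.7,232.1)),('tab',(322.6,216.1),(314.3,239.6))):
    p,e=tri(a,b);print(n,p,e,np.round(g(p),1))
im=cv2.imread('pics/scene0.png')
cv2.imwrite('pics/crop2.png',cv2.resize(im[195:285,270:420],None,fx=5,fy=5,interpolation=cv2.INTER_CUBIC))
E
```

```text
[array([614.1,  96.1,   8. ]), array([ 587.4, -281.2,    8. ]), array([ 459.3, -270.4,    8. ]), array([476.2, 106.1,   8. ])]
len 377.5299325881326 wid 133.40599686670762
O [534.25 -87.35   8.  ] yaw -3.310315433864997
tab [491.8 -20.1  18. ] [-46.3  64.7]
notch [509.8 -20.3  15. ] [-28.3  65.5]
pin [ 496.  -179.8   62. ] [-32.8 -94.5]
plT1 [ 586.  -223.5   78. ] [  59.5 -132.9]
plT2 [ 464.2 -212.    78. ] [ -62.7 -128.5]
blkL1 [590.1  90.3  36. ] [ 45.5 180.6]
blkL2 [504.9  95.3  36. ] [-39.8 180.7]
blkR1 [ 564.  -269.4   36. ] [  40.2 -180. ]
blkR2 [ 478.5 -263.    36. ] [ -45.5 -178.6]
paddle [ 488.8 -143.8   90. ] [-42.1 -59. ]
silica [428.8 -90.2   9. ] [-105.1   -8.9]
stamp [638.1 -29.3  40. ] [100.3  63.9]
rail1 [544.3 -19.   20. ] [ 6.1 68.8]
rail0 [549.6  76.9  20. ] [  5.8 164.9]
rail2 [ 535.6 -114.8   20. ] [  2.9 -27.3]
rail3 [ 526.1 -247.9   20. ] [   1.1 -160.8]
paddle [ 487.5 -142.5   96.5] 0.1 [-43.5 -57.8]
tab [492.2 -20.   16.3] 0.3 [-45.9  64.8]
```

View pics/crop2.png

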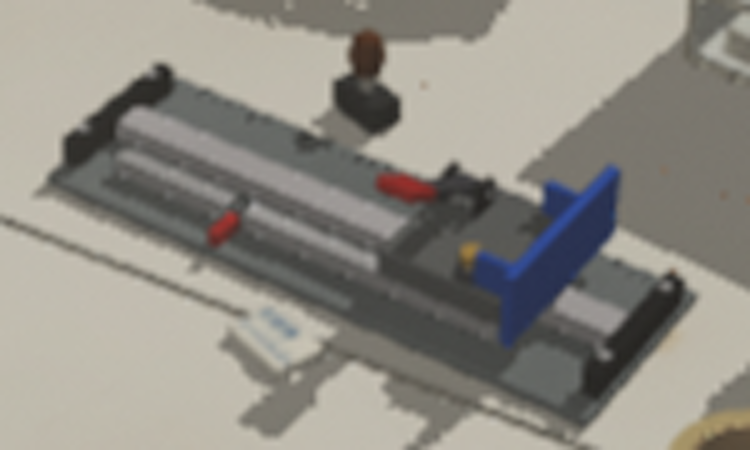

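Measurements agree: yaw is about -4.2°, the pin is about 159 mm short of the notch, and the push face is at about (526,-222). Next I shut the hand, turn the tool's y onto the gauge's y and travel over.

Call:
{"name": "carry_out", "arguments": {"deltas": [0,0,0,0,0,-6.9,0,0,0,0,0,-6.9,-16,-33,0,0,0,0,-16,-33,0,0,0,0,-16,-33,0,0,0,0], "hand": 1}}

```text
t: 0.52
eef_pos: [233.4, 490.9, 230.6]
eef_rot: [-3.14, -0.0, 3.07]
contact_force: [0.6, 0.5, -0.0]
finger_gap: 0.298
finger_force: 0.0
```

Call:
{"name": "carry_out", "arguments": {"deltas": [-16,-33,0,0,0,0,-16,-33,0,0,0,0,-16,-33,0,0,0,0,-16,-33,0,0,0,0,-16,-33,0,0,0,0]}}

```text
t: 0.93
eef_pos: [301.4, 320.1, 231.1]
eef_rot: [-3.141, -0.0, 3.069]
contact_force: [0.9, -0.0, 0.2]
finger_gap: -0.001
finger_force: 0.0
```

Call:
{"name": "carry_out", "arguments": {"deltas": [-16,-33,0,0,0,0,-16,-33,0,0,0,0,-16,-33,0,0,0,0,-16,-33,0,0,0,0,-16,-33,0,0,0,0]}}

```text
t: 1.35
eef_pos: [369.1, 149.7, 231.3]
eef_rot: [3.142, 0.0, 3.069]
contact_force: [1.5, 0.6, 0.1]
finger_gap: -0.001
finger_force: 0.0
```

Call:
{"name": "carry_out", "arguments": {"deltas": [-16,-33,0,0,0,0,-16,-33,0,0,0,0,-16,-33,0,0,0,0,-16,-33,0,0,0,0,-16,-33,0,0,0,0]}}

```text
t: 1.77
eef_pos: [437.0, -20.8, 231.3]
eef_rot: [3.142, -0.0, 3.068]
contact_force: [0.6, 1.0, -0.1]
finger_gap: -0.004
finger_force: 0.0
```

Call:
{"name": "carry_out", "arguments": {"deltas": [-16,-33,0,0,0,0,-16,-33,0,0,0,0,-16,-33,0,0,0,0,-16,-33,0,0,0,0,0,0,0,0,0,0]}}

```text
t: 2.18
eef_pos: [493.5, -160.4, 231.5]
eef_rot: [-3.14, 0.003, 3.065]
contact_force: [-0.2, -0.2, 0.1]
finger_gap: 0.0
finger_force: 0.0
```

Call:
{"name": "carry_out", "arguments": {"deltas": [-12.3,-31.5,0,0,0,0,-12.3,-31.5,0,0,0,0,-12.3,-31.5,0,0,0,0,0,0,0,0,0,0,0,0,30,0,0,0]}}

```text
t: 2.6
eef_pos: [524.5, -255.4, 205.5]
eef_rot: [-3.138, 0.009, 3.066]
contact_force: [1.3, 0.3, -0.4]
finger_gap: -0.005
finger_force: 0.0
```

```bash
python3 - <<'E'
from h import *
print(read_state()['eef_pos'])
cv2.imwrite('pics/s1.png',cv2.resize(capture('scene')[150:310,230:470,::-1],None,fx=3,fy=3,interpolation=cv2.INTER_CUBIC))
E
```

```text
[ 524.47139527 -255.43189756  205.51750822]
```

View pics/s1.png

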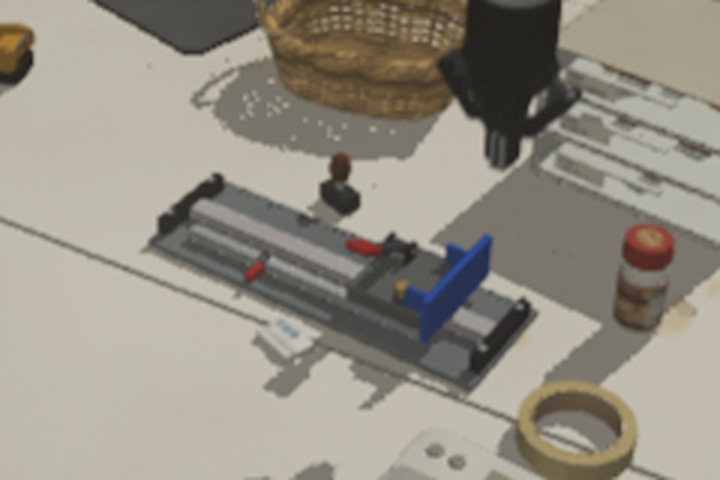

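The picture shows the shut fingers (tip at about (500,160)) behind and above the blue plate at (455,290), with the jar and tape clear. Descending.

Call:
{"name": "carry_out", "arguments": {"deltas": [0,0,36,0,0,0,0,0,36,0,0,0,0,0,36,0,0,0,0,0,36,0,0,0,0,0,11,0,0,0]}}

```text
t: 3.07
eef_pos: [517.4, -249.8, 41.7]
eef_rot: [3.138, -0.008, 3.069]
contact_force: [-0.1, 0.8, -0.1]
finger_gap: 0.001
finger_force: 0.0
```

Call:
{"name": "carry_out", "arguments": {"deltas": [0,4,0,0,0,0,0,4,0,0,0,0,0,4,0,0,0,0,0,2,0,0,0,0,0,2,0,0,0,0]}}

```text
t: 3.48
eef_pos: [523.6, -237.2, 48.6]
eef_rot: [-3.139, 0.004, 3.07]
contact_force: [-0.5, -2.6, 0.6]
finger_gap: 0.001
finger_force: 0.9
```

Call:
{"name": "carry_out", "arguments": {"deltas": [0,2,0,0,0,0,0,2,0,0,0,0,0,2,0,0,0,0]}}

```text
t: 3.73
eef_pos: [523.7, -230.7, 47.6]
eef_rot: [-3.14, 0.003, 3.069]
contact_force: [1.3, -2.0, 1.7]
finger_gap: -0.002
finger_force: 1.6
```

Call:
{"name": "carry_out", "arguments": {"deltas": [0,4,0,0,0,0,0,5,0,0,0,0,0,6,0,0,0,0,0,6,0,0,0,0,0,6,0,0,0,0]}}

```text
t: 4.15
eef_pos: [525.3, -203.5, 46.8]
eef_rot: [-3.141, 0.002, 3.069]
contact_force: [1.4, -6.3, 2.4]
finger_gap: 0.003
finger_force: 2.8
```

Call:
{"name": "carry_out", "arguments": {"deltas": [0,6,0,0,0,0,0,6,0,0,0,0,0,6,0,0,0,0,0,6,0,0,0,0,0,6,0,0,0,0]}}

```text
t: 4.57
eef_pos: [527.5, -173.5, 46.8]
eef_rot: [-3.141, 0.002, 3.069]
contact_force: [2.0, -4.8, 2.5]
finger_gap: 0.0
finger_force: 2.7
```

Call:
{"name": "carry_out", "arguments": {"deltas": [0,6,0,0,0,0,0,6,0,0,0,0,0,6,0,0,0,0,0,6,0,0,0,0,0,6,0,0,0,0]}}

```text
t: 4.98
eef_pos: [529.7, -143.5, 46.7]
eef_rot: [-3.141, 0.002, 3.069]
contact_force: [1.7, -5.9, 1.5]
finger_gap: -0.0
finger_force: 2.5
```

Call:
{"name": "carry_out", "arguments": {"deltas": [0,5,0,0,0,0,0,5,0,0,0,0,0,4,0,0,0,0,0,3,0,0,0,0,0,2,0,0,0,0]}}

```text
t: 5.4
eef_pos: [530.3, -124.0, 46.3]
eef_rot: [3.141, -0.0, 3.069]
contact_force: [0.5, -3.1, 0.5]
finger_gap: -0.001
finger_force: 1.3
```

```bash
python3 - <<'E'
from h import *
s=read_state();print(s['t'],s['eef_pos'],s['contact_force'])
for n,a,b in(('top',(160,260),(265,425)),):
    im=capture(n)
    cv2.imwrite('pics/t2.png',cv2.resize(im[a[0]:a[1],b[0]:b[1],::-1],None,fx=5,fy=5,interpolation=cv2.INTER_CUBIC))
E
```

```text
5.4 [ 530.26485289 -124.01673643   46.30707465] [ 0.51595899 -3.12871917  0.46315326]
```

View pics/t2.png

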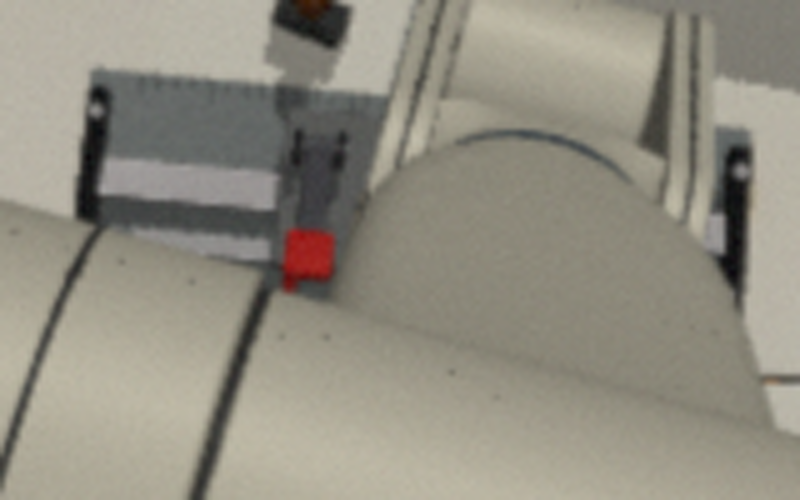

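The paddle has moved from (525,274) to (310,254) in the crop, about 112 mm, so about 47 mm remain. Next I close in slowly.

Call:
{"name": "carry_out", "arguments": {"deltas": [0,3,0,0,0,0,0,4,0,0,0,0,0,5,0,0,0,0,0,5,0,0,0,0,0,4,0,0,0,0]}}

```text
t: 5.87
eef_pos: [531.4, -103.0, 46.2]
eef_rot: [3.142, -0.001, 3.069]
contact_force: [-0.5, -4.0, -0.1]
finger_gap: 0.004
finger_force: 2.3
```

Call:
{"name": "carry_out", "arguments": {"deltas": [0,2.5,0,0,0,0,0,2,0,0,0,0,0,2,0,0,0,0,0,1.5,0,0,0,0,0,1.5,0,0,0,0]}}

```text
t: 6.28
eef_pos: [532.2, -93.8, 46.2]
eef_rot: [3.141, -0.001, 3.069]
contact_force: [-1.0, -2.6, 0.5]
finger_gap: -0.001
finger_force: 1.2
```

Call:
{"name": "carry_out", "arguments": {"deltas": [0,1.2,0,0,0,0,0,1.2,0,0,0,0]}}

```text
t: 6.45
eef_pos: [532.7, -91.5, 46.3]
eef_rot: [3.141, -0.0, 3.069]
contact_force: [-0.2, -1.4, 0.6]
finger_gap: -0.0
finger_force: 0.8
```

Call:
{"name": "carry_out", "arguments": {"deltas": [0,1.2,0,0,0,0,0,1.2,0,0,0,0]}}

```text
t: 6.62
eef_pos: [532.9, -89.2, 46.3]
eef_rot: [3.142, 0.0, 3.068]
contact_force: [-0.8, -1.5, -0.4]
finger_gap: -0.004
finger_force: 0.9
```

Call:
{"name": "carry_out", "arguments": {"deltas": [0,1.2,0,0,0,0,0,1.2,0,0,0,0]}}

```text
t: 6.78
eef_pos: [533.1, -86.8, 46.3]
eef_rot: [3.142, 0.0, 3.069]
contact_force: [-0.1, -0.3, 0.0]
finger_gap: -0.001
finger_force: 0.4
```

Call:
{"name": "carry_out", "arguments": {"deltas": [0,1.2,0,0,0,0]}}

```text
t: 6.87
eef_pos: [533.3, -85.6, 46.4]
eef_rot: [3.141, 0.0, 3.068]
contact_force: [-1.0, -1.1, -0.2]
finger_gap: -0.002
finger_force: 0.0
```

Call:
{"name": "carry_out", "arguments": {"deltas": [0,0,0,0,0,0,0,0,0,0,0,0]}}

```text
t: 7.03
eef_pos: [533.4, -85.6, 46.4]
eef_rot: [3.141, 0.0, 3.069]
contact_force: [0.9, -0.6, -0.4]
finger_gap: 0.004
finger_force: 0.0
```

```bash
python3 - <<'E'
from h import *
s=read_state();print(s['t'],s['eef_pos'],s['contact_force'],s['finger_force'])
im=capture('scene');w=capture('wrist')
a=cv2.resize(im[195:275,260:420,::-1],(800,400),interpolation=cv2.INTER_CUBIC)
cv2.imwrite('pics/s3.png',a);cv2.imwrite('pics/w3.png',w[:,:,::-1])
s=im.copy();s[:195]=0;s[290:]=0;s[:,:270]=0;s[:,420:]=0
print(blobs(s,(105,120,50),(130,255,255),8)[1],blobs(s,(0,150,90),(8,255,255),4)[1])
E
```

```text
7.0333 [533.35747318 -85.55248059  46.40470778] [ 0.88929981 -0.56853997 -0.36413653] 0.0
[([319, 219, 17, 23, 139], [327.8, 229.4])] [([300, 211, 10, 4, 26], [304.0, 212.5]), ([313, 238, 4, 4, 5], [314.8, 239.4])]
```

View pics/s3.png

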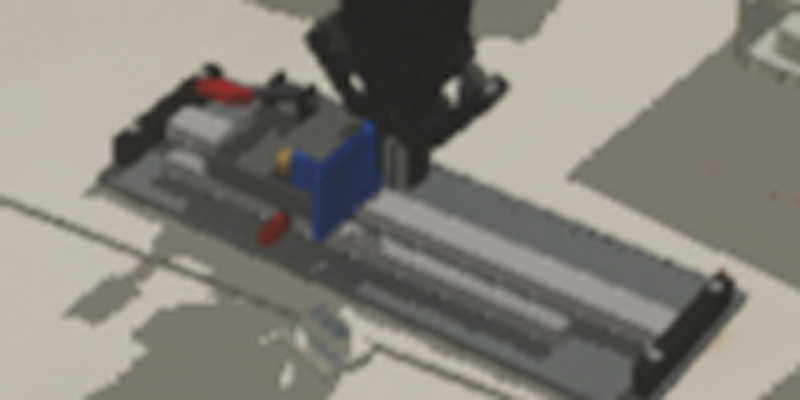

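The stop's brass pin, at (287,157) in the crop, is now beside the red tab at (272,228), and the finger stands just behind the plate with no force on it. I'll check the numbers.

```bash
python3 - <<'E'
from h import *
y=np.array([.0732,.9973,0])
P=lambda uv,z:plane('scene',uv,z)
p0,p1=P((350.7,232.1),96.5),P((304.0,212.5),96.5);print('paddle',p0,p1,(p1-p0)@y)
f=lambda u,v,o:(o[0]+(u+.5)/5-.5,o[1]+(v+.5)/5-.5)
q0=P(f(469,256,(270,195)),60);
for z in(56,60):
    q1=P(f(285,158,(260,195)),z);print('pin',q0,q1,(q1-q0)@y)
t=P(f(272,228,(260,195)),16);print('tab',t,'pin past tab',(q1-t)@y)
E
```

```text
paddle [ 487.4 -142.5   96.5] [499.9  18.4  96.5] 161.38057
pin [ 492.4 -180.6   60. ] [507.2 -19.4  56. ] 161.84812
pin [ 492.4 -180.6   60. ] [502.8 -22.2  60. ] 158.7336
tab [489.5 -20.4  16. ] pin past tab -0.8215799999999998
```

View pics/w3.png

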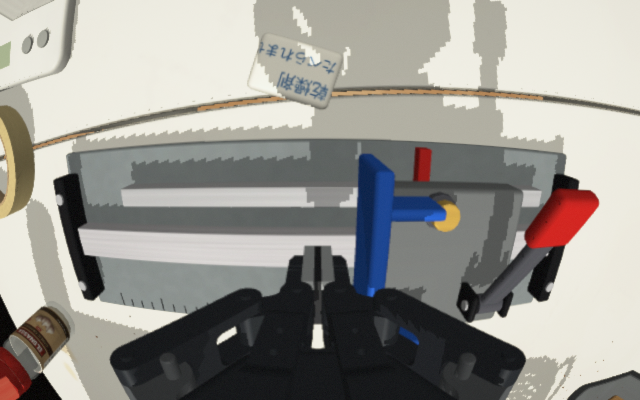

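The wrist view shows a clear gap between the fingers at (318,270) and the blue plate at (372,225), with the pin at (445,212) beside the red tab at (422,165). The stop has jumped forward to the notch. I'll confirm with a gentle push, well below 12 N.

Call:
{"name": "carry_out", "arguments": {"deltas": [0,1,0,0,0,0,0,1,0,0,0,0]}}

```text
t: 7.3
eef_pos: [533.3, -83.7, 46.3]
eef_rot: [3.142, 0.0, 3.068]
contact_force: [0.5, 0.3, -0.0]
finger_gap: 0.001
finger_force: 0.0
```

Call:
{"name": "carry_out", "arguments": {"deltas": [0,1,0,0,0,0,0,0,0,0,0,0]}}

```text
t: 7.47
eef_pos: [533.3, -82.6, 46.3]
eef_rot: [3.142, -0.0, 3.069]
contact_force: [1.3, 0.2, -0.6]
finger_gap: -0.002
finger_force: 0.0
```

Call:
{"name": "carry_out", "arguments": {"deltas": [0,1,0,0,0,0,0,0,0,0,0,0]}}

```text
t: 7.63
eef_pos: [533.4, -81.6, 46.3]
eef_rot: [3.142, -0.0, 3.069]
contact_force: [0.2, -0.2, 0.1]
finger_gap: 0.001
finger_force: 0.0
```

The finger ran about 5 mm free, which matches the snap and means the pin is seated. I'm backing off, rising and going over the lever paddle.

Call:
{"name": "carry_out", "arguments": {"deltas": [0,-10,0,0,0,0,0,-10,0,0,0,0,0,0,-33,0,0,0,0,0,-33,0,0,0,0,0,-34,0,0,0]}}

```text
t: 8.05
eef_pos: [531.0, -102.8, 146.7]
eef_rot: [3.141, -0.002, 3.068]
contact_force: [0.2, -0.3, -0.1]
finger_gap: 0.002
finger_force: 0.0
```

Call:
{"name": "carry_out", "arguments": {"deltas": [12.6,28.9,0,0,0,0,12.6,28.9,0,0,0,0,12.6,28.9,0,0,0,0,12.6,28.9,0,0,0,0,0,0,0,0,0,0]}}

```text
t: 8.47
eef_pos: [487.8, 19.8, 146.2]
eef_rot: [3.141, -0.002, 3.071]
contact_force: [-0.8, -0.3, -0.2]
finger_gap: 0.001
finger_force: 0.0
```

Call:
{"name": "carry_out", "arguments": {"deltas": [0,0,0,0,0,0,0,0,0,0,0,0]}}

```text
t: 8.63
eef_pos: [490.6, 16.5, 146.5]
eef_rot: [-3.141, 0.001, 3.069]
contact_force: [0.9, 0.4, -0.6]
finger_gap: 0.0
finger_force: 0.0
```

```bash
python3 - <<'E'
from h import *
s=read_state();print(s['t'],s['eef_pos'])
cv2.imwrite('pics/w4.png',capture('wrist')[:,:,::-1])
im=capture('scene').copy();im[:195]=0;im[290:]=0;im[:,:270]=0;im[:,420:]=0
print(blobs(im,(105,120,50),(130,255,255),8)[1],blobs(im,(0,150,90),(8,255,255),4)[1])
E
```

```text
8.6333 [490.59002596  16.54953112 146.50127583]
[([319, 210, 27, 32, 328], [333.4, 223.8])] [([300, 211, 10, 4, 28], [304.2, 212.6])]
```

View pics/w4.png

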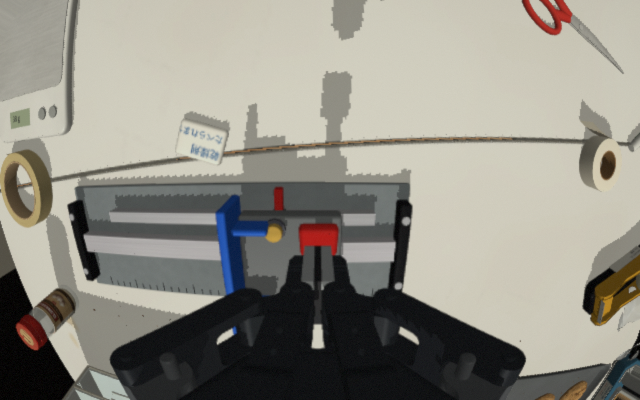

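The wrist view shows the shut fingers centred over the red paddle at (318,237), the pin at (275,230) level with the tab at (279,198), and the stop unmoved. Pressing down.

Call:
{"name": "carry_out", "arguments": {"deltas": [0,0,15,0,0,0,0,0,12,0,0,0,0,0,8,0,0,0,0,0,6,0,0,0,0,0,5,0,0,0]}}

```text
t: 9.15
eef_pos: [489.5, 16.7, 99.6]
eef_rot: [-3.141, -0.002, 3.068]
contact_force: [-3.3, 0.1, 2.6]
finger_gap: -0.002
finger_force: 1.5
```

Call:
{"name": "carry_out", "arguments": {"deltas": [0,0,5,0,0,0,0,0,5,0,0,0,0,0,5,0,0,0,0,0,5,0,0,0,0,0,5,0,0,0]}}

```text
t: 9.57
eef_pos: [490.4, 17.3, 75.0]
eef_rot: [3.142, 0.001, 3.069]
contact_force: [-1.3, -0.9, 2.2]
finger_gap: 0.0
finger_force: 0.9
```

Call:
{"name": "carry_out", "arguments": {"deltas": [0,0,3,0,0,0,0,0,3,0,0,0,0,0,2,0,0,0]}}

```text
t: 9.82
eef_pos: [490.0, 17.3, 66.9]
eef_rot: [-3.142, -0.0, 3.069]
contact_force: [-1.5, 0.5, 2.0]
finger_gap: 0.001
finger_force: 0.8
```

Call:
{"name": "carry_out", "arguments": {"deltas": [0,0,2,0,0,0,0,0,1,0,0,0]}}

```text
t: 9.98
eef_pos: [490.0, 17.3, 64.1]
eef_rot: [-3.142, -0.0, 3.069]
contact_force: [-0.6, 0.9, 2.3]
finger_gap: 0.004
finger_force: 0.8
```

Call:
{"name": "carry_out", "arguments": {"deltas": [0,0,1,0,0,0,0,0,1,0,0,0]}}

```text
t: 10.15
eef_pos: [490.2, 17.3, 62.3]
eef_rot: [3.142, 0.0, 3.069]
contact_force: [-1.3, -0.5, 1.7]
finger_gap: 0.001
finger_force: 0.8
```

Call:
{"name": "carry_out", "arguments": {"deltas": [0,0,1,0,0,0,0,0,0,0,0,0]}}

```text
t: 10.32
eef_pos: [490.2, 17.3, 61.2]
eef_rot: [3.142, 0.0, 3.069]
contact_force: [-0.5, -0.1, 0.6]
finger_gap: 0.0
finger_force: 0.0
```

Call:
{"name": "carry_out", "arguments": {"deltas": [0,0,1,0,0,0,0,0,0,0,0,0]}}

```text
t: 10.48
eef_pos: [490.4, 17.3, 60.8]
eef_rot: [3.142, 0.0, 3.069]
contact_force: [-2.7, -0.1, 8.7]
finger_gap: -0.004
finger_force: 3.9
```

The force rose to 8.7 N at z = 60.8, so the lever is against its stop and flat. Lifting off straight up.

Call:
{"name": "carry_out", "arguments": {"deltas": [0,0,-3,0,0,0,0,0,-10,0,0,0,0,0,-25,0,0,0,0,0,-35,0,0,0,0,0,-35,0,0,0]}}

```text
t: 10.9
eef_pos: [489.4, 17.3, 169.5]
eef_rot: [-3.141, -0.002, 3.069]
contact_force: [0.7, -0.4, 0.3]
finger_gap: -0.002
finger_force: 0.0
```

Call:
{"name": "carry_out", "arguments": {"deltas": [20,0,-20,0,0,0,25,0,-20,0,0,0,20,0,-10,0,0,0,0,0,0,0,0,0,0,0,0,0,0,0]}}

```text
t: 11.32
eef_pos: [425.3, 22.1, 219.6]
eef_rot: [3.141, 0.003, 3.069]
contact_force: [-0.1, -0.8, 1.1]
finger_gap: -0.001
finger_force: 0.0
```

```bash
python3 - <<'E'
from h import *
s=read_state();print(s['t'],s['eef_pos'],s['contact_force'])
im=capture('scene');w=capture('wrist')
a=cv2.resize(im[195:275,260:420,::-1],(640,320),interpolation=cv2.INTER_CUBIC)
cv2.imwrite('pics/f.png',np.vstack([a,w[120:400,:,::-1]]))
im=im.copy();im[:195]=0;im[290:]=0;im[:,:270]=0;im[:,420:]=0
print(blobs(im,(105,120,50),(130,255,255),8)[1],blobs(im,(0,150,90),(8,255,255),4)[1])
E
```

```text
11.3167 [425.31294469  22.07619028 219.63760289] [-0.06540843 -0.76404158  1.09757111]
[([319, 210, 27, 32, 261], [334.0, 222.5])] [([298, 222, 10, 8, 50], [302.6, 225.5])]
```

View pics/f.png

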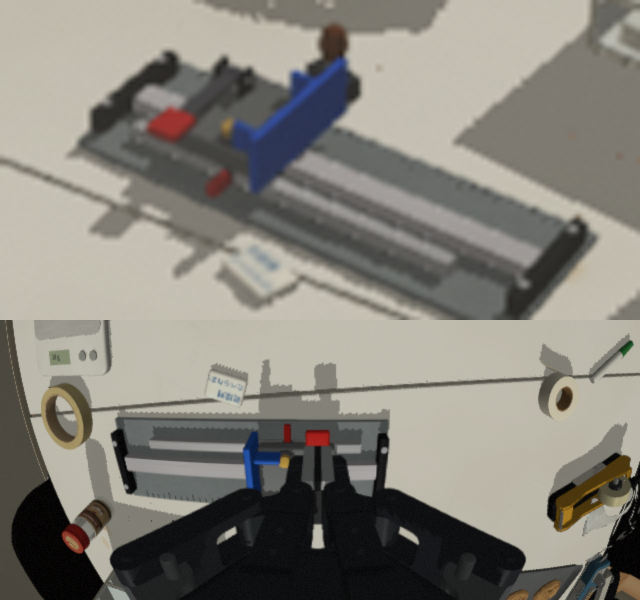

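The lever lies flat (paddle at (172,122)), and the plate's blue bounds match those before the press. The pin is still at the tab, the loose things stand where they were, and the hand is clear.

```bash
python3 -c "
from station import *
print(sign_off())"
```

```text
the job is handed in; nothing more can be done
None
```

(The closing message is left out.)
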